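# Strip a stuck cover off a sample cup

### The job

A steel cover is stuck over a sample cup, and the two stand together in the open-sided rack. Set the pair with the cup's foot down in the seat of the stripping stand and let go, push the stand's fork fully home over the foot, then lift the cover off without dragging the cup out of its seat. Stand the cover, open end down, flat inside the shallow tray; leave the cup seated with the fork home, and leave the beaker, vial, screw cap and syringe filter where they are.

Things in the scene. Friction and masses are not known exactly. Their poses are not given: they have to be found in the camera images.
- rack: aluminium rack, fixed: base plate 120 x 78 x 4 mm, an upright open frame along each long side (8 mm thick, 102 mm long, top 96 mm above the table), 60 mm apart inside. Origin at the centre of its underside, x along the frames, z up. Both ends are open: fingers reach the cover only along the rack's x
- cup: white plastic cup, loose, about 140 g, 86 mm tall: oblong foot 74 (x) x 52 (y) x 6 mm, neck 24 mm diameter up to 18 mm, then a round open cup of 33 mm diameter, hidden by the cover. Origin at the centre of the foot's underside, z up. It starts on the rack's base plate, foot along the rack's x
- cover_mid (a point): centre of the loose steel cover, 110 g: round, 46 mm outside, 72 mm tall, closed top, open rim below (z to the top), 36 mm from both. Nested, the rim is 18 mm above the foot's underside. Four sprung rubber pads on the cup grip it inside: lifted, it takes the cup along; with the cup held down it draws straight up with 5 to 12 N, clear after 70 mm
- seat (a point): centre of the seat floor (8 mm above the table) of the grey fixed stripping stand, with the stand's axes: x from fork to seat, z up. The seat is a recess 82 (x) x 60 (y) mm, rims 5 mm high: the foot enters only from above, long side along x. Base 96 mm wide, from x = -160 to 52 mm; fork guides 26 mm above the table, x = -154 to -46 mm
- fork_handle (a point): grip point of the fork's black upright handle: a post 14 (x) x 16 (y) mm, top 96 mm above the table; the point is 74 mm above the table on the stand's centre line. With the fork home it is 39 mm before the seat centre, 9 mm from the cover's side and as tall: no finger fits between, so take the cover across the stand's y
- fork (a joint): the fork's slide, m along the stand's x: 0 = drawn right back, 0.080 = fully home at a stop. Drags with about 2.5 N, stays where left. Home, its two flat tines (30 mm apart, 3 mm above the seated foot) lie over the foot on both sides of the neck; below 0.018 it is clear of the seat
- tray: shallow aluminium tray, fixed, 130 x 130 x 12 mm, walls 4 mm. Origin at the centre of its underside. Rack and tray stand either side of the stand, which is which varies; a tall fixed computer stands on the right, y below -0.42 m, x over 0.48 m: bring the arm round it
- tray_in (a point): centre of the tray's inner floor
- beaker: bystander: clear low beaker, 64 mm in diameter, 83 mm tall; origin under its centre
- vial_12: bystander: amber vial with black cap, 24 mm in diameter, 51 mm tall; origin under its centre
- white_cap: bystander: loose white screw cap, 36 mm in diameter, 16 mm tall; origin under its centre
- syringe_filter: bystander: flat white syringe filter, 30 mm in diameter, 15 mm tall; origin under its centre

How it is judged:
On the way, in this order (a step that is already met when the one before it is completed fails the run):
1. the pair stands in the seat, the cover still on the cup, let go of, the fork not yet home (horizontal distance between cup and seat below 0.008 m and z of cup in the frame of seat below 0.003 m and angle between the x axis of cup and the x axis of seat, either way round below 0.2 rad and z of cover_mid in the frame of cup below 0.062 m and contact force between the fingers and cover below 0.1 N and value of joint fork below 0.06 m), for 0.2 s.
2. the fork is home over the foot, the cover still on the cup (value of joint fork above 0.074 m and horizontal distance between cup and seat below 0.008 m and z of cover_mid in the frame of cup below 0.062 m), for 0.2 s.
3. the cover is off, the cup still in its seat (z of cover_mid in the frame of cup above 0.125 m and horizontal distance between cup and seat below 0.008 m and z of cup in the frame of seat below 0.005 m), for 0.1 s.
At the end, for the whole second after the job is handed in: the cover stands upright and at rest, open end down, flat on the floor of the tray (its centre within 43 mm of the tray's along both sides, tilt under 0.1 rad); the cup stands in the seat (within 8 mm, foot down to 3 mm), upright, with the fork home (past 0.074 m) (z of cover_mid in the frame of tray_in between 0.03 and 0.04 m and x of cover_mid in the frame of tray_in between -0.043 and 0.043 m and y of cover_mid in the frame of tray_in between -0.043 and 0.043 m and angle between each of cover_mid, cup's own z axis and vertical below 0.1 rad and linear speed of cover below 0.02 m/s and horizontal distance between cup and seat below 0.008 m and z of cup in the frame of seat below 0.003 m and value of joint fork above 0.074 m); the robot touches nothing.
It fails at once if the cover comes off the cup while the cup is not held in the seat by the fork (z of cover_mid in the frame of cup above 0.075 m and (value of joint fork below 0.06 m or horizontal distance between cup and seat above 0.012 m or z of cup in the frame of seat above 0.01 m)).
It fails at once if the cup is tipped (angle between cup's own z axis and vertical above 0.5 rad).
It fails at once if the beaker, vial, white cap or syringe filter is moved by more than 30 mm (distance of any of beaker, vial_12, white_cap, syringe_filter from where it was at the start of the episode above 0.03 m).
It also fails if it takes over 72 s, if anything falls off the work surface, if the arm or the gripper's body presses on something with over 40 N, if the wrist force passes 120 N, or if a joint passes its speed limit or range.

### The arm

A 6-joint arm with a two-finger parallel gripper is mounted at the origin on a cart in front of the work surface, level with it; the furniture and walls round the work are solid. World frame = base frame: x ahead of the robot, y to its left, z up, the work surface at z = 0. Lengths are in m, angles in rad, forces in N, time in s.
With the tool pointing down it reaches from about 0.25 to 0.725 m from the base axis. Payload 9.7 kg.
Tool frame: the origin (TCP) lies on the centre line of the jaws, within the pads' length; the fingertips stand 8 mm ahead of it and the grasp point (between the pads) lies 11 mm behind it (robot.tip_extent is the z of the fingertips in the tool frame, in m); z points along the fingers, x is the direction in which the jaws open and shut, and the axes are right-handed (so a half turn about z gives the same grasp; the last joint's range is limited). The gripper opens to 85 mm and grips with 20 to 120 N. Pads are 22 mm wide; open, the fingers measure 114 mm over their backs; the gripper's body (76 mm by 85 mm) begins 54 mm behind the grasp point. The pads swing forward as they close: fully open they stand 13 mm farther back than shut.
Start: joints at [-1.342, 0.087, 0.176, 1.66, 0, 1.571], TCP at [0.125, -0.536, 0.212] pointing down, gripper open.
Joint ranges: [-3.13, 3.13], [-0.85, 1.81], [-1.15, 1.24], [-2.2, 2.28], [-1.44, 1.52], [-3.14, 3.14]. Speed limits (rad/s): [2.22, 2.22, 2.57, 3.14, 3.14, 3.14].

### API

Orientations are given as a rotation vector (axis times angle).
In Python, from workcell import robot, fingers, planner, readout, eyes, workorder, nets gives the robot as it stands. The module is installed in compiled form; this text tells all that it offers. Calls block until the motion is done:
- robot.movep(position, orientation): joint-space move of the TCP to a pose.
- robot.servo_line(position, ori=None, velocity=0.15, max_force=None): straight line of the TCP; ori=None keeps the orientation; velocity is the mean speed in m/s. With max_force (N) it stops when the force on the tool has changed by that much, and returns True; else False.
- robot.movej(angles): joint-space move.
- fingers.command_gripper(opening): opening from 0.0 (shut) to 1.0 (fully open); the grip force is fixed at half the most; returns when the fingers have stopped.
- robot.dwell(seconds).
- planner.inverse_kinematics(position, orientation): joint angles nearest the present ones, or None.
- readout.sense(): the state.
- eyes.grab_frame(name): name is "side" or "top"; returns (picture, depth): 400x640x3 uint8, blue, green, red; 400x640 float32, m along the optical axis (not along the pixel's ray), 0 where there is no reading.
- eyes.get_calibration(name): a dict with "mtx" (3x3 intrinsics, pixels), "camera_from_world" (4x4, takes a point from world to camera coordinates). Camera axes: x right, y down, z forward; pixel columns grow to the right and rows downward; lengths in m; the calibration is good to about 2 mm. A picture is of the moment at which its call begins. get_calibration takes no time and is no camera call.
A pose or a line that the arm cannot do raises robot.Unreachable and nothing moves.
- workorder.finish_job(): hands the job in, once; it reports no verdict.
Trained networks look in the newest picture that a camera, given by its name, has taken for a name from the list of things; names that differ only in an ending like _2 or _b are one class to them, and where a whole thing is asked for, a point or a joint stands for the part that bears it (a point fixed in the world has none). Each returns a list of dicts, best first, with "confidence" (0 to 1); they miss things now and then, are a little off and sometimes report something else, mostly with a low value. They report only what shows in the picture. A call takes as long as a camera call.
- nets.recognise(camera, target): "position" ([x, y, z] in m, in world coordinates, good to about 4 mm: the middle of the surface that is visible of it).
- nets.masks_of(camera, target): "region" (400x640 bool, what is visible of it).
- nets.pinpoint(camera, target): "position" ([x, y, z] in m, in world coordinates, good to about 4 mm: a listed point, or the origin of a listed thing).
The state is a dict: "time_s": time; "joint_pos": joint angles; "qvel": joint speeds; "joint_torque": joint torques, N m; "tcp_pos": TCP position; "tool_rot": TCP orientation; "force": force on the tool from outside, world axes, zero at the start; "torque": the same for the moment, N m; "width": opening from 0.0 (shut) to 1.0 (fully open).
Only numpy, scipy, OpenCV 4.12 (cv2) and the standard library are available. Lean on these libraries where they do the work, as an engineer would, in place of code of your own. Each camera call takes 0.05 s, during which the arm holds its last target. There are 200 camera calls.

## Working session

There is one attempt and no reset: what is moved stays moved. The work goes in short steps, each a Python script; the robot and the scene stay as the last script left them, time stands still between calls to the robot, and variables do not carry over. Pictures are saved under pics/ and viewed, about 8 in all and at most 12, crops included, and the job is handed in when it is done.

```bash
mkdir -p pics
python3 - <<'E'
from workcell import robot, fingers, planner, readout, eyes, workorder, nets
import cv2,numpy as np
for c in ("side","top"):
    p,d=eyes.grab_frame(c); cv2.imwrite(f"pics/{c}0.png",p)
    K=eyes.get_calibration(c); print(c,np.round(np.linalg.inv(K["camera_from_world"])[:3],3).tolist(),K["mtx"][0,0])
    for n in ("rack","cup","cover_mid","seat","fork_handle","tray","tray_in","beaker","vial_12","white_cap","syringe_filter"):
        r=nets.pinpoint(c,n)[:2]; print(n,[(np.round(x["position"],3).tolist(),round(x["confidence"],2)) for x in r])
s=readout.sense();print(s["time_s"],s["tool_rot"],s["width"],robot.tip_extent)
E
```

```text
side [[-0.717, 0.583, -0.381, 1.058], [0.697, 0.602, -0.39, 0.458], [0.002, -0.545, -0.838, 1.072]] 494.8726637653638
rack [([0.544, -0.256, 0.0], 0.74)]
cup [([0.546, -0.257, 0.005], 0.58)]
cover_mid [([0.545, -0.256, 0.06], 0.61)]
seat [([0.597, 0.034, 0.006], 0.74)]
fork_handle [([0.482, 0.014, 0.075], 0.59), ([0.548, -0.256, 0.059], 0.54)]
tray [([0.554, 0.251, 0.002], 0.68), ([0.547, -0.258, 0.06], 0.49)]
tray_in [([0.7, 0.168, -0.002], 0.65), ([0.552, 0.249, 0.003], 0.57)]
beaker []
vial_12 [([0.703, 0.17, -0.005], 0.59)]
white_cap []
syringe_filter []
top [[-0.028, -0.995, 0.092, 0.522], [-1.0, 0.029, 0.008, -0.008], [-0.011, -0.091, -0.996, 1.174]] 520.2936248041622
rack [([0.546, -0.262, -0.001], 0.66)]
cup [([0.548, -0.255, 0.009], 0.76)]
cover_mid [([0.549, -0.261, 0.056], 0.67)]
seat [([0.59, 0.032, 0.007], 0.83)]
fork_handle [([0.483, 0.014, 0.076], 0.73)]
tray [([0.554, 0.246, -0.001], 0.87)]
tray_in [([0.546, 0.249, 0.002], 0.85)]
beaker [([0.77, -0.111, 0.0], 0.72)]
vial_12 [([0.695, 0.169, -0.003], 0.71)]
white_cap [([0.66, -0.168, -0.002], 0.45)]
syringe_filter [([0.546, -0.26, -0.002], 0.71), ([0.547, -0.26, 0.052], 0.57)]
1.2 [ 2.46048931e+00 -1.95333099e+00  5.24588868e-05] 0.9974794125798789 0.008
```

View pics/top0.png

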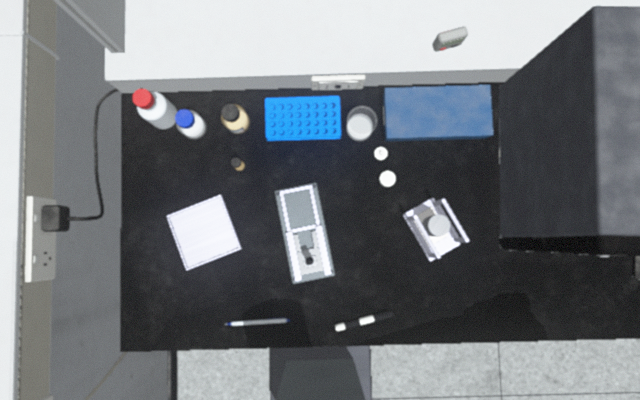

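View pics/side0.png

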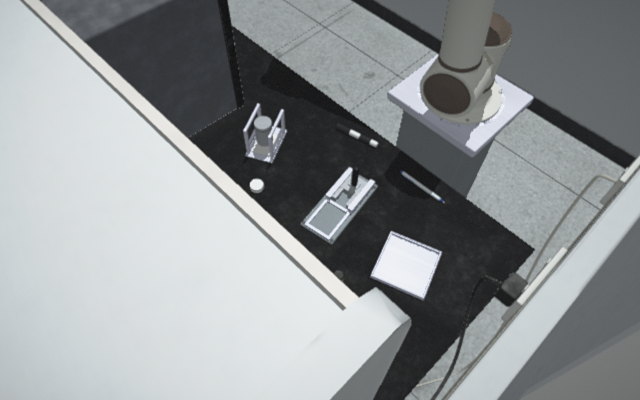

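The top view shows the rack with the covered cup at (435,228), the stand from (300,185) to (313,280) with its black handle at (308,258), and the tray at (204,232). The beaker is at (361,123), the cap and filter at (388,178) and (381,153), and the vial at (238,164). The side view agrees: the rack is open, and the fork is drawn back. Next I'll measure yaws and centres from depth.

```bash
cat > h.py <<'E'
from workcell import robot, fingers, planner, readout, eyes, workorder, nets
import cv2,numpy as np
from scipy.spatial.transform import Rotation as R
def cloud(c):
    p,d=eyes.grab_frame(c); K=eyes.get_calibration(c); M=K["mtx"]
    v,u=np.mgrid[:400,:640]
    P=np.stack([(u-M[0,2])*d/M[0,0],(v-M[1,2])*d/M[1,1],d,np.ones_like(d)],-1)@np.linalg.inv(K["camera_from_world"]).T
    P=P[...,:3]; P[d==0]=np.nan
    return p,P
def rect(P,m):
    (c,s,a)=cv2.minAreaRect(P[m][:,:2].astype(np.float32)*1000)
    return np.round(c,1),np.round(s,1),round(a,1),m.sum()
E
python3 - <<'E'
from h import *
for c in("top","side"):
    p,P=cloud(c); g=p.astype(int).max(-1); x,y,z=P[...,0],P[...,1],P[...,2]
    def near(cx,cy,r): return np.hypot(x-cx,y-cy)<r
    t=(abs(x-.5)<.2)&(abs(y)<.35)&(g<50); print(c,"table z",np.nanmedian(z[t]),np.nanstd(z[t&(abs(z)<.02)]))
    for n,cx,cy,r,lo,hi in (("stand",.555,.025,.14,.005,.2),("guides",.50,.016,.1,.02,.033),("handle",.482,.014,.05,.088,.11),("tray",.552,.249,.11,.004,.03),("traywall",.552,.249,.11,.009,.03),("rack all",.546,-.258,.09,.06,.12),("rack top",.546,-.258,.09,.088,.12),("cover top",.546,-.258,.027,.088,.11)):
        m=near(cx,cy,r)&(z>lo)&(z<hi)
        if m.sum()>5: print(n,*rect(P,m),np.round(np.nanmedian(P[m],0),4))
    for n in ("cover_mid","fork_handle","tray","cup","rack"):
        k=nets.masks_of(c,n)
        if k:
            m=k[0]["region"]&~np.isnan(z); print(n,round(k[0]["confidence"],2),*rect(P,m),"z",np.round(np.percentile(z[m],[5,50,95]),3))
    f=cv2.resize(p[150:300,150:490] if c=="top" else p[90:310,220:460],None,fx=2.3,fy=2.3,interpolation=cv2.INTER_CUBIC); cv2.imwrite(f"pics/c_{c}.png",f)
E
```

```text
top table z -3.042562088828582e-05 0.0023275600393369384
stand [551.7  23.9] [263.3 255.7] 58.2 3862 [0.5377 0.0233 0.0105]
guides [495.3  16. ] [107.7  80. ] 9.7 1085 [0.4899 0.011  0.0242]
handle [480.3  13.6] [14.5 12.6] 88.4 49 [0.4805 0.0128 0.0948]
tray [551.3 248.9] [210.6 212.2] 19.7 1970 [0.5474 0.2482 0.0059]
traywall [548.5 249. ] [130.2 130.8] 19.9 417 [0.5483 0.2472 0.0115]
rack all [ 540.4 -260.7] [102.   76.7] 27.7 926 [ 0.5451 -0.255   0.0939]
rack top [ 540.5 -260.7] [101.9  76.6] 27.7 808 [ 0.545  -0.2575  0.0943]
cover top [ 547.4 -257.2] [44.1 44.9] 75.4 388 [ 0.5469 -0.2574  0.0938]
cover_mid 0.86 [ 546.6 -256.7] [44.8 45.3] 77.2 475 z [0.056 0.093 0.097]
fork_handle 0.77 [496.4  15.7] [88.1 53.2] 9.4 738 z [0.017 0.021 0.093]
tray 0.61 [550.3 249.3] [134.1 131.8] 19.6 3397 z [0.    0.004 0.012]
rack 0.68 [ 545.3 -270.5] [121.4 102.1] 28.8 1493 z [0.001 0.023 0.097]
side table z 0.0006846121521111304 0.002259572807406127
stand [558.2  18. ] [259.4 260. ] 66.5 2756 [0.5489 0.027  0.0115]
guides [497.3  16.2] [111.   81.4] 9.4 721 [0.4964 0.0197 0.0249]
handle [482.4  13.9] [15.2 13.8] 13.3 37 [0.4845 0.0145 0.095 ]
tray [550.9 249.2] [213.4 208.8] 21.0 2070 [0.5521 0.2492 0.0059]
traywall [550.2 249.1] [132.7 129.9] 19.9 394 [0.555  0.251  0.0117]
rack all [ 542.  -259.7] [106.5  77.6] 27.8 640 [ 0.5535 -0.2516  0.0932]
rack top [ 541.8 -260.5] [105.4  76.3] 27.9 433 [ 0.5488 -0.2552  0.095 ]
cover top [ 549.4 -258.1] [47.1 43.4] 69.7 203 [ 0.5507 -0.2552  0.0946]
cover_mid 0.87 [ 550.6 -255.1] [46.8 44.8] 41.0 405 z [0.031 0.088 0.097]
fork_handle 0.67 [491.7  13.2] [105.1  53.5] 11.2 509 z [0.018 0.023 0.092]
tray 0.92 [546.8 248.1] [141.7 131.6] 21.3 2899 z [0.001 0.005 0.012]
cup 0.62 [ 553.1 -256.9] [70.6 45.2] 32.0 117 z [0.007 0.01  0.014]
rack 0.78 [ 527.1 -291.9] [183. 121.] 28.5 1011 z [0.    0.032 0.097]
```

Run:
```python
from h import *
# rectify top view onto planes at given z in stand frame, 1px=0.5mm
K=eyes.get_calibration("top"); 
p,P=cloud("top")
a=np.radians(9.5);c0=np.array([.595,.0326])
out=[]
for z in (.013,):
    w=np.array([[X,Y] for X in(-170,70) for Y in(-70,70)])/1000.
    W=np.c_[w@np.array([[np.cos(a),np.sin(a)],[-np.sin(a),np.cos(a)]])+c0,np.full(4,z),np.ones(4)]
    q=W@K["camera_from_world"].T; q=q[:,:3]@K["mtx"].T; q=q[:,:2]/q[:,2:]
    d=np.float32([[(x+.17)*3000,(y+.07)*3000] for x,y in w])
    H=cv2.getPerspectiveTransform(np.float32(q),d); I=cv2.warpPerspective(p,H,(720,420),flags=cv2.INTER_CUBIC)
    g=I.astype(float).mean(-1)
    np.save("g.npy",g)
    # profiles : mean along central bands
    print("x profile |y|<20", [(i//3-170,int(v)) for i,v in enumerate(g[150:270].mean(0)) if i%6==0 and i//3-170>-52])
    print("x lowend |y|~40", [(i//3-170,int(v)) for i,v in enumerate(g[90:110].mean(0)) if i%6==0 and i//3-170<-140])
    print("y profile x-20..30", [(i//3-70,int(v)) for i,v in enumerate(g[:,450:600].mean(1)) if i%6==0])
    cv2.imwrite("pics/stand.png",I)
```

```text
x profile |y|<20 [(-50, 213), (-48, 247), (-46, 253), (-44, 249), (-42, 218), (-40, 177), (-38, 165), (-36, 170), (-34, 172), (-32, 170), (-30, 170), (-28, 170), (-26, 170), (-24, 170), (-22, 169), (-20, 169), (-18, 170), (-16, 169), (-14, 169), (-12, 169), (-10, 168), (-8, 169), (-6, 169), (-4, 169), (-2, 168), (0, 168), (2, 167), (4, 167), (6, 166), (8, 166), (10, 166), (12, 167), (14, 166), (16, 165), (18, 165), (20, 165), (22, 166), (24, 165), (26, 164), (28, 165), (30, 165), (32, 164), (34, 162), (36, 159), (38, 183), (40, 229), (42, 251), (44, 252), (46, 234), (48, 171), (50, 99), (52, 60), (54, 48), (56, 50), (58, 51), (60, 51), (62, 50), (64, 50), (66, 51), (68, 50)]
x lowend |y|~40 [(-170, 52), (-168, 53), (-166, 51), (-164, 51), (-162, 75), (-160, 125), (-158, 173), (-156, 225), (-154, 252), (-152, 254), (-150, 253), (-148, 251), (-146, 252), (-144, 253), (-142, 253)]
y profile x-20..30 [(-70, 52), (-68, 51), (-66, 52), (-64, 53), (-62, 53), (-60, 54), (-58, 54), (-56, 55), (-54, 54), (-52, 54), (-50, 70), (-48, 107), (-46, 146), (-44, 166), (-42, 168), (-40, 170), (-38, 199), (-36, 235), (-34, 249), (-32, 247), (-30, 221), (-28, 180), (-26, 163), (-24, 165), (-22, 167), (-20, 167), (-18, 167), (-16, 168), (-14, 167), (-12, 168), (-10, 168), (-8, 167), (-6, 166), (-4, 167), (-2, 167), (0, 166), (2, 168), (4, 167), (6, 167), (8, 166), (10, 166), (12, 167), (14, 167), (16, 167), (18, 167), (20, 168), (22, 168), (24, 166), (26, 166), (28, 185), (30, 225), (32, 247), (34, 250), (36, 238), (38, 202), (40, 171), (42, 166), (44, 162), (46, 141), (48, 101), (50, 64), (52, 52), (54, 53), (56, 54), (58, 54), (60, 54), (62, 54), (64, 54), (66, 54), (68, 53)]
```

View pics/stand.png

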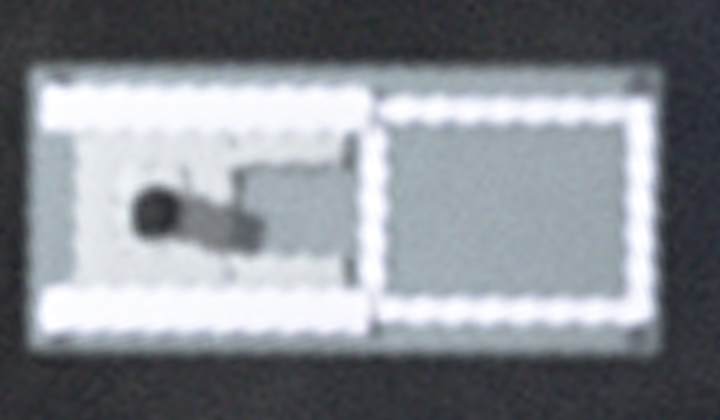

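The rectified stand view shows the yaw is right. The seat recess spans (386,125)-(625,297) px, which puts the seat at about (0.595, 0.0325). The fork is drawn back. Next I grasp the cover.

```bash
cat >> h.py <<'E'
def ori(deg): return (R.from_euler('z',deg,degrees=True)*R.from_euler('x',np.pi)).as_rotvec()
SEAT=np.array([.5947,.0325]); SY=9.5; COV=np.array([.5483,-.2575]); RY=27.8; TRAY=np.array([.5495,.249])
def st():
    s=readout.sense(); print("t",round(s["time_s"],2),"tcp",np.round(s["tcp_pos"],4),"F",np.round(s["force"],1),"w",round(s["width"],3),"q",np.round(s["joint_pos"],2)); return s
E
python3 - <<'E'
from h import *
s=readout.sense()
robot.movep([.38,-.25,.24],ori(RY)); st()
robot.movep([*COV,.20],ori(RY)); st()
print(robot.servo_line([*COV,.052],velocity=.12,max_force=8)); st()
fingers.command_gripper(0.3); st()
print(robot.servo_line([*COV,.072],velocity=.04)); robot.dwell(.3);st()
robot.servo_line([*COV,.19],velocity=.1);st()
for c in("top","side"):
    p,P=cloud(c); cv2.imwrite(f"pics/l_{c}.png",cv2.resize(p[130:310,320:560] if c=="top" else p[60:240,150:390],None,fx=3,fy=3))
    for n in("cup","cover_mid"):
        print(c,n,[(np.round(r["position"],3).tolist(),round(r["confidence"],2)) for r in nets.pinpoint(c,n)[:2]])
        for k in nets.masks_of(c,n)[:1]:
            m=k["region"]&~np.isnan(P[...,2]); print(round(k["confidence"],2),*rect(P,m),np.round(np.percentile(P[...,2][m],[5,50,95]),3))
E
```

```text
t 3.28 tcp [ 0.3798 -0.2505  0.2399] F [ 0.4 -0.6  0.3] w 0.998 q [-0.58 -0.13  0.02  1.72 -0.    0.5 ]
t 4.01 tcp [ 0.5478 -0.2581  0.1996] F [-0.6 -0.3 -0.3] w 1.004 q [-0.44  0.22  0.3   1.65 -0.    0.65]
False
t 5.39 tcp [ 0.5487 -0.2577  0.0529] F [-0.6  0.4  0.2] w 1.002 q [-0.44  0.22  0.01  1.37 -0.    0.65]
t 5.86 tcp [ 0.5485 -0.2577  0.0527] F [-1.6 -0.3  6.1] w 0.519 q [-0.44  0.22  0.01  1.37 -0.    0.65]
False
t 6.81 tcp [ 0.5482 -0.2574  0.0718] F [ 0.5 -0.2 -2.7] w 0.513 q [-0.44  0.21  0.05  1.4   0.    0.65]
t 8.14 tcp [ 0.5481 -0.2574  0.1892] F [-0.5 -0.  -3.6] w 0.519 q [-0.44  0.22  0.28  1.63 -0.    0.65]
top cup []
0.87 [ 548.1 -260.2] [74.6 60.4] 25.8 401 [0.142 0.146 0.15 ]
top cover_mid [([0.548, -0.256, 0.191], 0.67)]
0.83 [ 532.9 -243.1] [50.3 35. ] 36.7 314 [0.161 0.219 0.233]
side cup [([0.55, -0.26, 0.141], 0.57)]
0.66 [ 523.5 -297.5] [180.7  76. ] 56.7 250 [0.144 0.147 0.15 ]
side cover_mid [([0.547, -0.258, 0.195], 0.88)]
0.68 [ 549.7 -250.7] [47.9 49.7] 65.6 421 [0.165 0.2   0.233]
```

View pics/l_side.png

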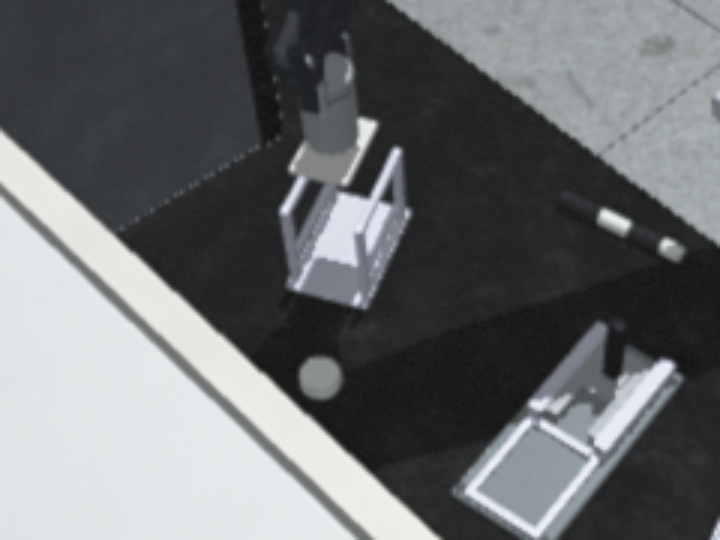

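The side crop shows the pair hanging in the gripper. The cup foot is at (335,150), clear above the rack (345,230). Next I carry it over the seat and measure the foot's yaw.

```bash
python3 - <<'E'
from h import *
robot.movep([*SEAT,.17],ori(SY)); robot.dwell(.2); s=st(); zf=s["tcp_pos"][2]-.049
for c in("top","side"):
    p,P=cloud(c); z=P[...,2]; x,y=P[...,0],P[...,1]
    m=(abs(z-zf-.006)<.005)&(np.hypot(x-SEAT[0],y-SEAT[1])<.055)
    _,lab,stt,_=cv2.connectedComponentsWithStats(m.astype(np.uint8),connectivity=8); k=1+np.argmax(stt[1:,4]) ; m=lab==k
    print(c,*rect(P,m),np.nanmedian(z[m]))
    a=np.radians(SY); d=P[m][:,:2]-s["tcp_pos"][:2]; X=d@[np.cos(a),np.sin(a)];Y=d@[-np.sin(a),np.cos(a)]
    print("local extents X",np.round([X.min(),X.max()],4),"Y",np.round([Y.min(),Y.max()],4))
    cv2.imwrite(f"pics/s_{c}.png",cv2.resize(p[130:310,200:440] if c=="top" else p[120:300,230:470],None,fx=3,fy=3))
    k=nets.masks_of(c,"cup")
    if k: mm=k[0]["region"]&(abs(z-zf-.006)<.008)&(np.hypot(x-SEAT[0],y-SEAT[1])<.06); print("net",*rect(P,mm))
E
python3 - <<'E'
import cv2,numpy as np
cv2.imwrite("pics/s_both.png",cv2.resize(np.vstack([cv2.imread(f"pics/s_{c}.png") for c in("top","side")]),None,fx=.55,fy=.55))
E
```

```text
t 9.97 tcp [0.5948 0.0313 0.1701] F [-0.9 -0.  -3.1] w 0.518 q [ 0.05  0.19  0.2   1.59 -0.    1.46]Traceback (most recent call last):
  File "<stdin>", line 6, in <module>
    return _wrapfunc(a, 'argmax', axis=axis, out=out, **kwds)
    return bound(*args, **kwds)
ValueError: attempt to get argmax of an empty sequence
[ WARN:0@0.012] global loadsave.cpp:275 findDecoder imread_('pics/s_top.png'): can't open/read file: check file path/integrity
[ WARN:0@0.012] global loadsave.cpp:275 findDecoder imread_('pics/s_side.png'): can't open/read file: check file path/integrity
Traceback (most recent call last):
cv2.error: OpenCV(4.12.0) :-1: error: (-5:Bad argument) in function 'resize'
> Overload resolution failed:
>  - src data type = object is not supported
>  - Expected Ptr<cv::UMat> for argument 'src'
```

```bash
cat > foot.py <<'E'
from h import *
s=st(); zf=s["tcp_pos"][2]-.049; t=s["tcp_pos"][:2]
ims=[]
for c in("top","side"):
    p,P=cloud(c); z=P[...,2]; x,y=P[...,0],P[...,1]
    ims.append(cv2.resize(p[130:310,200:440] if c=="top" else p[90:270,230:470],None,fx=2,fy=2,interpolation=cv2.INTER_CUBIC))
    m=(abs(z-zf-.006)<.006)&(np.hypot(x-t[0],y-t[1])<.055)
    if m.sum()<10: print(c,"few",m.sum()); continue
    m=cv2.morphologyEx(m.astype(np.uint8),cv2.MORPH_OPEN,np.ones((2,2)))>0
    print(c,*rect(P,m),np.nanmedian(z[m]))
    a=np.radians(SY); d=P[m][:,:2]-t; X=d@[np.cos(a),np.sin(a)];Y=d@[-np.sin(a),np.cos(a)]
    print("local X",np.round([X.min(),X.max()],4),"Y",np.round([Y.min(),Y.max()],4))
cv2.imwrite("pics/s_both.png",np.hstack(ims)[:, :960] if 0 else cv2.resize(np.vstack(ims),None,fx=.8,fy=.8))
E
python3 foot.py
```

```text
t 10.03 tcp [0.5948 0.0315 0.1701] F [ 0.2  0.6 -4. ] w 0.514 q [ 0.05  0.19  0.2   1.59 -0.    1.46]
top few 0
side [577.6  17. ] [133.7  79.5] 37.0 318 0.1273953456982566
local X [nan nan] Y [nan nan]
```

View pics/s_both.png

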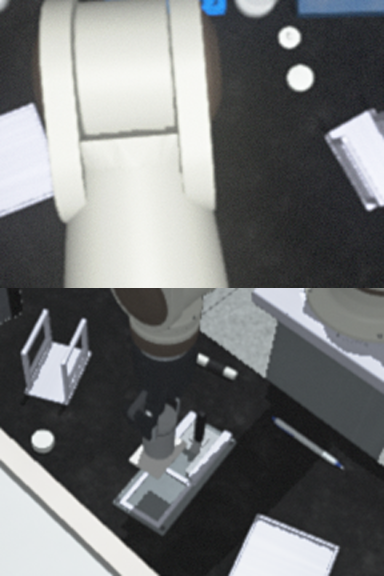

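The top view is blocked by the arm. The side view shows the foot at about (157,460), over the seat. I'll measure from the side depth only.

Run:
```python
from h import *
s=st(); t=s["tcp_pos"][:2]; a=np.radians(SY)
p,P=cloud("side"); z=P[...,2]; d=P[...,:2]-t; X=d@[np.cos(a),np.sin(a)];Y=d@[-np.sin(a),np.cos(a)]
m=(z>.119)&(z<.136)&(np.hypot(X,Y)<.055)&(p.max(-1)>90)
# rasterise local XY onto grid, print edges
print(m.sum(),np.nanmedian(z[m]))
xb=np.arange(-45,46,5)
for lo in xb:
    k=m&(X*1000>=lo)&(X*1000<lo+5)
    if k.sum()>2: print("X",lo,"Ymin %.1f Ymax %.1f n%d"%(Y[k].min()*1e3,Y[k].max()*1e3,k.sum()))
for lo in xb:
    k=m&(Y*1000>=lo)&(Y*1000<lo+5)
    if k.sum()>2: print("Y",lo,"Xmin %.1f Xmax %.1f n%d"%(X[k].min()*1e3,X[k].max()*1e3,k.sum()))
print(rect(P,m))
k=(z>.14)&(z<.205)&(np.hypot(X,Y)<.04)
v,u=np.where(m); r=p[v.min()-15:v.max()+15,u.min()-15:u.max()+15]; cv2.imwrite("pics/foot.png",cv2.resize(r,None,fx=7,fy=7,interpolation=cv2.INTER_CUBIC)); print(v.min()-15,u.min()-15,r.shape)
```

```text
t 10.12 tcp [0.5948 0.0318 0.17  ] F [ 0.1  0.8 -4.2] w 0.516 q [ 0.05  0.19  0.2   1.59 -0.    1.46]
322 0.12755311834930966
X -40 Ymin 10.3 Ymax 23.7 n5
X -35 Ymin 7.6 Ymax 25.8 n11
X -30 Ymin 9.8 Ymax 26.9 n16
X -25 Ymin 12.6 Ymax 25.6 n10
X -20 Ymin 15.4 Ymax 26.6 n10
X -15 Ymin 18.5 Ymax 25.7 n8
X -10 Ymin 19.9 Ymax 25.6 n7
X -5 Ymin 18.3 Ymax 25.8 n7
X 0 Ymin 17.1 Ymax 25.2 n9
X 5 Ymin -24.6 Ymax 26.0 n15
X 10 Ymin -25.3 Ymax 25.4 n20
X 15 Ymin -25.0 Ymax 26.5 n41
X 20 Ymin -26.4 Ymax 26.0 n44
X 25 Ymin -25.3 Ymax 26.8 n50
X 30 Ymin -25.1 Ymax 23.9 n35
X 35 Ymin -22.7 Ymax 25.2 n34
Y -30 Xmin 13.9 Xmax 33.5 n5
Y -25 Xmin 7.1 Xmax 36.7 n21
Y -20 Xmin 13.0 Xmax 36.3 n22
Y -15 Xmin 16.4 Xmax 38.3 n19
Y -10 Xmin 17.8 Xmax 36.9 n18
Y -5 Xmin 17.2 Xmax 38.2 n18
Y 0 Xmin 14.2 Xmax 38.7 n21
Y 5 Xmin -34.6 Xmax 38.1 n23
Y 10 Xmin -37.1 Xmax 36.6 n37
Y 15 Xmin -35.7 Xmax 37.6 n52
Y 20 Xmin -36.6 Xmax 36.1 n60
Y 25 Xmin -33.3 Xmax 37.3 n26
(array([595.6,  32.2]), array([75.8, 53.2]), 9.4, np.int64(322))
169 296 (55, 65, 3)
```

View pics/foot.png

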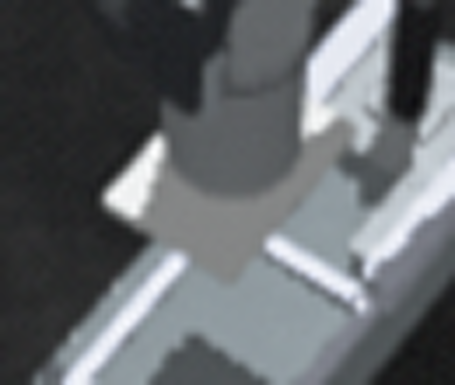

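The crop shows the foot level and square. Its centre is (0.5956, 0.0322) with yaw 9.4°, and the seat in the same camera is (0.5959, 0.0327). I lower it now, and only open the gripper if the height confirms the cup has seated.

Run:
```python
from h import *
robot.servo_line([*SEAT,.075],velocity=.1);st()
print(robot.servo_line([*SEAT,.053],velocity=.02,max_force=6)); s=st()
if s["tcp_pos"][2]<.0595:
    fingers.command_gripper(1.0); robot.dwell(.4); st()
    robot.servo_line([*SEAT,.17],velocity=.15); st()
    p,P=cloud("side");cv2.imwrite("pics/seat.png",cv2.resize(p[130:260,270:430],None,fx=4,fy=4,interpolation=cv2.INTER_CUBIC))
    for n in("cup","cover_mid","fork_handle"): print(n,[(np.round(r["position"],4).tolist(),round(r["confidence"],2)) for r in nets.pinpoint("side",n)[:1]])
    x,y,z=P[...,0],P[...,1],P[...,2]; near=np.hypot(x-SEAT[0],y-SEAT[1])<.04
    m=near&(z>.085)&(z<.12); print("top",*rect(P,m),np.nanmedian(z[m]))
```

```text
t 11.28 tcp [0.5951 0.0326 0.0758] F [-0.3 -1.  -1.7] w 0.515 q [0.05 0.19 0.02 1.41 0.   1.46]
True
t 12.12 tcp [0.5946 0.0325 0.0567] F [-0.5 -0.1  5.5] w 0.513 q [ 0.05  0.19 -0.01  1.37  0.    1.46]
t 13.02 tcp [0.5938 0.0325 0.0555] F [-0.2  1.  -0.8] w 0.999 q [ 0.05  0.19 -0.01  1.37  0.    1.46]
t 13.93 tcp [0.5944 0.0325 0.169 ] F [ 0.9  0.2 -1.6] w 1.001 q [ 0.05  0.19  0.21  1.59 -0.    1.46]
cup [([0.596, 0.0314, 0.011], 0.83)]
cover_mid [([0.592, 0.0314, 0.0606], 0.74)]
fork_handle [([0.4838, 0.0131, 0.0742], 0.71)]
top [595.4  33.1] [47.1 44.2] 24.4 309 0.0979110329060694
```

The cup is seated: the cover top is at 0.0979 m against an expected 0.098. Next is the fork.

Run:
```python
from h import *
a=np.radians(SY); xd=np.array([np.cos(a),np.sin(a)]); loc=lambda x:SEAT+x*xd
robot.movep([*loc(-.118),.17],ori(SY+90)); fingers.command_gripper(.6)
print(robot.servo_line([*loc(-.118),.063],velocity=.12,max_force=8)); st()
fingers.command_gripper(0.0); st()
print(robot.servo_line([*loc(-.118+.07),.063],velocity=.07,max_force=15)); st()
print(robot.servo_line([*loc(-.035),.063],velocity=.025,max_force=15)); s=st()
print("local x",(s["tcp_pos"][:2]-SEAT)@xd)
fingers.command_gripper(.5); st()
robot.servo_line([*loc(-.042),.17],velocity=.15)
robot.servo_line([*loc(-.12),.21],velocity=.2); st()
p,P=cloud("side");cv2.imwrite("pics/fork.png",cv2.resize(p[130:260,270:430],None,fx=4,fy=4,interpolation=cv2.INTER_CUBIC))
for n in("cup","cover_mid","fork_handle"): print(n,[(np.round(r["position"],4).tolist(),round(r["confidence"],2)) for r in nets.pinpoint("side",n)[:1]])
d=P[...,:2]-SEAT; X=d@xd; Y=d@[-xd[1],xd[0]]; z=P[...,2]
m=(z>.085)&(z<.105)&(abs(X+.045)<.02)&(abs(Y)<.012); print("handle X",np.round(np.percentile(X[m],[2,50,98]),4))
m=(z>.085)&(z<.12)&(np.hypot(X-.004,Y)<.03); print("cover top",*rect(P,m))
```

```text
False
t 17.03 tcp [0.4788 0.0131 0.0638] F [-0.3 -0.1 -1. ] w 0.602 q [ 0.03 -0.09 -0.29  1.37  0.   -0.14]
t 17.45 tcp [0.4789 0.0125 0.0638] F [ 0.5 -4.5  6.1] w 0.17 q [ 0.03 -0.09 -0.29  1.37 -0.   -0.14]
False
t 18.6 tcp [0.5481 0.0245 0.0638] F [ 1.5 -1.5  4.8] w 0.17 q [ 0.04  0.08 -0.12  1.37 -0.   -0.12]
True
t 18.98 tcp [0.5541 0.0255 0.0638] F [-2.7 -1.1  6.1] w 0.163 q [ 0.05  0.09 -0.1   1.38 -0.   -0.12]
local x -0.0411700112023633
t 19.37 tcp [0.5541 0.0254 0.0631] F [-0.9 -0.1  0.7] w 0.505 q [ 0.05  0.09 -0.1   1.37 -0.   -0.12]
t 20.82 tcp [0.4768 0.0127 0.2093] F [-0.4  0.7 -1.1] w 0.498 q [ 0.03 -0.09 -0.    1.66 -0.   -0.14]
cup [([0.5921, 0.032, 0.0632], 0.53)]
cover_mid [([0.5905, 0.0339, 0.0634], 0.93)]
fork_handle [([0.558, 0.0258, 0.0739], 0.78)]
handle X [-0.0439 -0.0351 -0.0295]
cover top [595.8  33.3] [46.2 44.6] 65.8 304
```

View pics/fork.png

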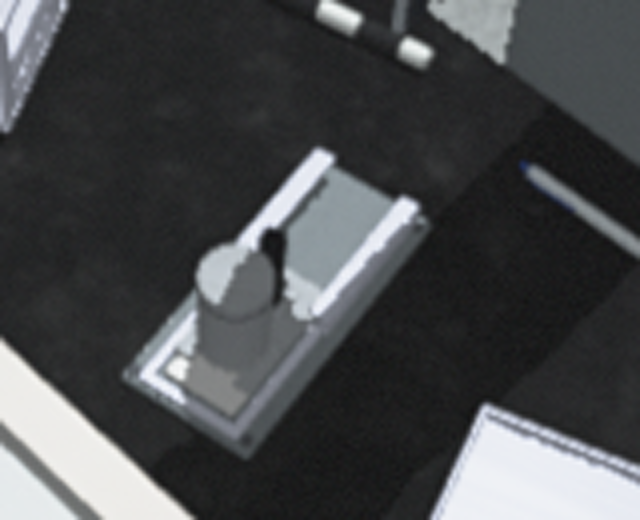

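The side crop shows the fork home: the handle at (272,262) is right against the cover, and the cup is seated. Handle travel was about 77 mm from 0.004, so the fork is at about 0.080. Next I draw the cover off.

Run:
```python
from h import *
C=np.array([.595,.0328])
fingers.command_gripper(1.0)
robot.movep([*C,.18],ori(SY+90)); 
print(robot.servo_line([*C,.064],velocity=.12,max_force=8)); st()
fingers.command_gripper(.3); st()
for z in(.074,.10,.125,.15,.20):
    robot.servo_line([*C,z],velocity=.05 if z<.16 else .1); st()
p,P=cloud("side");cv2.imwrite("pics/off.png",cv2.resize(p[80:260,250:450],None,fx=3,fy=3,interpolation=cv2.INTER_CUBIC))
for n in("cup","cover_mid","fork_handle"): print(n,[(np.round(r["position"],4).tolist(),round(r["confidence"],2)) for r in nets.pinpoint("side",n)[:1]])
```

```text
False
t 23.2 tcp [0.5955 0.0328 0.065 ] F [ 0.2 -0.4  1.2] w 1.002 q [ 0.06  0.19  0.01  1.39  0.   -0.11]
t 23.68 tcp [0.5954 0.0326 0.0649] F [-1.7 -1.3  5.4] w 0.513 q [ 0.05  0.19  0.01  1.39 -0.   -0.11]
t 24.02 tcp [0.5951 0.0329 0.0741] F [-0.  -0.3 -3.1] w 0.509 q [ 0.06  0.19  0.02  1.4   0.   -0.11]
t 24.69 tcp [0.5952 0.0328 0.1005] F [ 0.9 -1.3 -1.4] w 0.511 q [ 0.06  0.18  0.07  1.45  0.   -0.11]
t 25.34 tcp [0.595  0.0328 0.125 ] F [ 0.5  0.4 -0.8] w 0.513 q [ 0.06  0.18  0.11  1.5  -0.   -0.11]
t 25.99 tcp [0.595  0.0328 0.15  ] F [ 0.1 -0.7 -2.4] w 0.509 q [ 0.06  0.18  0.16  1.55  0.   -0.11]
t 26.64 tcp [0.5949 0.0328 0.1994] F [ 0.6  0.3 -1.3] w 0.515 q [ 0.06  0.2   0.27  1.65  0.   -0.11]
cup [([0.5946, 0.0319, 0.0093], 0.78)]
cover_mid [([0.5944, 0.0355, 0.1957], 0.73)]
fork_handle [([0.5588, 0.0292, 0.0719], 0.56)]
```

View pics/off.png

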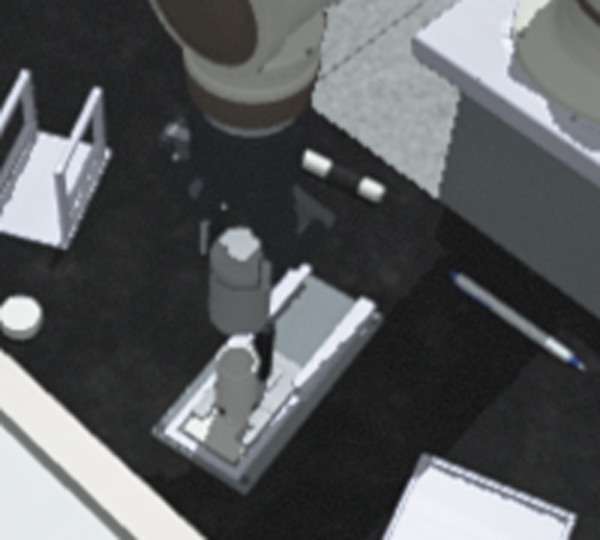

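The crop shows the cover hanging clear at (238,280) and the cup seated with the fork home at (240,400). Next I place the cover in the tray.

Run:
```python
from h import *
robot.movep([*TRAY,.19],ori(110)); st()
robot.servo_line([*TRAY,.065],velocity=.12);st()
print(robot.servo_line([*TRAY,.035],velocity=.02,max_force=5)); st()
fingers.command_gripper(1.0); robot.dwell(.2); st()
robot.servo_line([*TRAY,.16],velocity=.15)
robot.movep([.35,.1,.25],ori(60)); st()
for c in("top","side"):
    p,P=cloud(c); x,y,z=P[...,0],P[...,1],P[...,2]
    m=(np.hypot(x-TRAY[0],y-TRAY[1])<.05)&(z>.06)&(z<.1); print(c,"cover top",*rect(P,m),np.round(np.percentile(z[m],[5,50,95]),4))
    for n in("cup","cover_mid","fork_handle","tray_in","beaker","vial_12","white_cap"): print(n,[(np.round(r["position"],4).tolist(),round(r["confidence"],2)) for r in nets.pinpoint(c,n)[:1]])
    cv2.imwrite(f"pics/end_{c}.png",cv2.resize(p[100:300,140:480],None,fx=2.3,fy=2.3))
    a=np.radians(SY);d=P[...,:2]-SEAT;X=d@[np.cos(a),np.sin(a)];Y=d@[-np.sin(a),np.cos(a)]
    m=(z>.085)&(z<.11)&(abs(X+.05)<.06)&(abs(Y)<.02); print("handle X",np.round(np.percentile(X[m],[2,50,98]),4) if m.any() else None)
    m=(z>.075)&(z<.11)&(np.hypot(X,Y)<.025)&(X>-.025); print("cup top",*rect(P,m) if m.any() else "", np.nanmax(z[m]) if m.any() else "")
```

```text
t 27.73 tcp [0.5498 0.2482 0.19  ] F [-0.5 -0.6 -1.1] w 0.508 q [ 0.42  0.21  0.27  1.63 -0.    0.08]
t 28.92 tcp [0.55   0.2492 0.066 ] F [-0.5 -0.5 -0.9] w 0.514 q [0.43 0.21 0.03 1.39 0.   0.08]
True
t 29.96 tcp [0.5495 0.2489 0.0429] F [-1.2 -0.5  5.9] w 0.509 q [ 0.43  0.21 -0.01  1.35 -0.    0.08]
t 30.65 tcp [0.5489 0.2487 0.0419] F [-0.1 -0.8 -0.1] w 1.002 q [ 0.43  0.22 -0.01  1.35 -0.    0.08]
t 32.62 tcp [0.3505 0.1003 0.2494] F [ 0.   0.1 -0.9] w 1.003 q [ 0.28 -0.33 -0.13  1.78  0.    0.8 ]
top cover top [547.5 247.9] [44.9 44.6] 40.1 394 [0.0699 0.0756 0.079 ]
cup [([0.5921, 0.0322, 0.0078], 0.92)]
cover_mid [([0.5488, 0.2466, 0.0369], 0.66)]
fork_handle [([0.5605, 0.0239, 0.0719], 0.63)]
tray_in [([0.547, 0.2474, 0.0026], 0.7)]
beaker [([0.7745, -0.112, 0.0028], 0.77)]
vial_12 [([0.6932, 0.1653, -0.0027], 0.56)]
white_cap [([0.6575, -0.1687, -0.0046], 0.62)]
handle X [-0.0459 -0.0329  0.0084]
cup top [593.5  32.4] [31.  31.1] 41.9 70 0.09851140623892984
side cover top [550.1 249.2] [45.  46.4] 70.6 357 [0.0643 0.0758 0.0791]
cup [([0.5957, 0.0331, 0.0122], 0.9)]
cover_mid [([0.5471, 0.2477, 0.04], 0.94)]
fork_handle [([0.5568, 0.0287, 0.076], 0.96)]
tray_in [([0.5496, 0.2461, 0.0027], 0.85)]
beaker []
vial_12 [([0.7034, 0.1676, -0.0003], 0.61)]
white_cap []
handle X [-0.0424 -0.0138  0.0083]
cup top [596.2  33.1] [33.2 32.1] 83.3 143 0.09749292742397087
```

View pics/end_top.png

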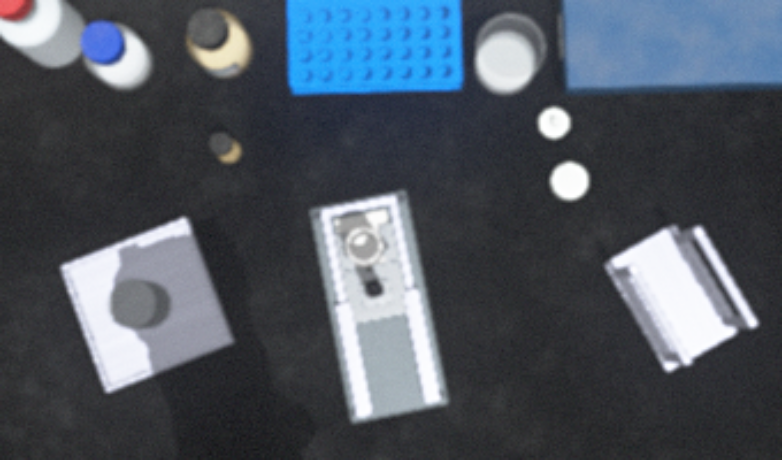

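The final picture shows the cover standing mid-tray at (140,303), the cup in its seat at (362,245) with the fork home at (373,288), and the bystanders where they were. I'm handing in the job.

```bash
python3 -c "
from h import *
workorder.finish_job(); st()"
```

```text
the job is handed in; nothing more can be done
the job is handed in; nothing more can be done
```

I set the pair in the stand's seat and let go, pushed the fork home, drew the cover off, and stood it in the tray. The job went in at about 33 s of the 72 s allowed. The hand-in reports no verdict, so these are my own last checks:

- **Cover:** it stands in the middle of the tray, within about 3 mm of centre. Its top is at 0.0757 m, which fits standing flat on a 4 mm floor. I did not measure its tilt directly.
- **Cup:** it is in the seat, within about 2 mm in both cameras.
- **Fork:** it moved about 77 mm from roughly 0.004 m until the push stopped on force. That puts it at about 0.080 m, past the 0.074 m needed. My last handle measurement also picked up the cup rim, so I relied on the earlier clean one. The networks' handle points also put it home, to within 2-3 mm.
- **Bystanders:** the beaker, vial and white cap re-measured within about 6 mm of their starting positions, which is close to the networks' accuracy. The networks never found the syringe filter correctly, so I judged it only from the picture, where it looks unmoved.
- **Robot:** the arm was parked clear at (0.35, 0.10, 0.25), touching nothing.

The two cameras disagreed by about 2 mm in x throughout, which is within their calibration.

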